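# Press the recessed key under the analyser's push-latch cover

### The job

Press the front of the analyser's push-latch cover so that it pops open, press the round key underneath fully down and let it come back, then push the cover shut and press it once more so that it stays latched, flush with the deck. Do it all with the fingertips: do not press the square key, and do not pick up or shift any of the jars, bottle or other things standing around.

Things in the scene. Friction and masses are not known exactly. Their poses are not given: they have to be found in the camera images.
- analyser: White bench analyser, fixed, 220 mm (its x) by 260 (y) by 90 high, dark display on its left part. Origin: centre of its underside, on the bench. Its x points from its front (robot side, up to some yaw) to its back, y to its left. A well in the deck, x -75 to +50, y -110 to +30 mm, floor 35 mm above the bench, is closed flush by the cover.
- cover (a joint): Angle (rad) of the cover, hinged at the well's back edge. 0 = latched, flush; 1.5 = open, nearly upright; down to -0.066 (hard stop) = pressed in. Push-push latch: pressed in to -0.06 from latched and let go, it springs open within 1 s. Shut against its light spring (1 to 4 N), pressed in to -0.06 and let go, it returns to 0 and stays; pressed less, it springs open again.
- cover_spot (a point): Spot to press on the grey cover's outer face (plate 119 mm in x, 136 in y, 6 thick): at three fine black ridges, midway in y, 96 mm from the hinge, 25 mm from the free front edge; 90 mm above the bench when latched. It moves with the cover. The latch trips some 6 mm down here, at 4 to 8 N; the cover then sweeps up and back, so leave upwards and to the front.
- cover_hinge (a point): Middle of the hinge line at the well's back edge, deck height; fixed, at the analyser's x = +50, y = -40 mm. The cover turns about a line along the analyser's y, 3 mm below this point. To shut the open cover, push its outer (back) face to the front and down, following its arc.
- round_key (a joint): Travel (m) of the round key: 0 up, 0.006 fully down, spring-returned, about 5 N for full travel.
- round_key_top (a point): Centre of the top of the round grey key, 28 mm across, in a round black collar 44 mm across; in the well under the cover, 57 mm above the bench (33 below the deck). The two keys stand side by side at the analyser's x = -40 mm, y = -72 and -8 mm, 64 mm apart; which is on which side varies.
- square_key (a joint): Travel (m) of the square key: 0 up, 0.006 fully down, spring-returned, about 5 N for full travel.
- square_key_top (a point): Centre of the top of the square grey key, 26 mm square, in a square black collar of 44 mm; 57 mm above the bench, beside the round key.
- jar_a: Bystander: white jar with a red screw cap, 46 mm across, 71 mm tall, left of the analyser. Origin: centre of its underside.
- jar_b: Bystander: white jar with a red screw cap, 46 mm across, 71 mm tall, left of the analyser. Origin: centre of its underside.
- jar_c: Bystander: white jar with a red screw cap, 46 mm across, 71 mm tall, right of the analyser. Origin: centre of its underside.
- amber_bottle: Bystander: amber glass bottle, 64 mm across, 130 mm tall, right of the analyser. Origin: centre of its underside.
- beaker: Bystander: glass beaker, 60 mm across, 70 mm tall, on the bench. Origin: centre of its underside.
- weigh_dish: Bystander: small ceramic dish, 44 mm across, 22 mm tall, standing loose on the analyser's deck, left of the cover. Origin: centre of its underside.
- tweezers: Bystander: steel tweezers lying flat, about 140 mm long, 6 mm thick, on the bench. Origin: centre of its underside.

How it is judged:
On the way, in this order (a step that is already met when the one before it is completed fails the run):
1. the cover has popped open (value of joint cover above 1 rad), for 0.2 s.
2. the round key is pressed fully down while the cover is open (value of joint round_key above 0.0045 m and value of joint cover above 0.6 rad), for 0.1 s.
At the end, for the whole second after the job is handed in: The cover is latched: its angle stays within 0.025 rad of flush (3 mm at the free edge) with nothing holding it; both keys are up again (within 2 mm) (value of joint cover between -0.025 and 0.025 rad and value of joint each of round_key, square_key below 0.002 m); the robot touches nothing.
It fails at once if the square key is pressed (more than 3 mm) (value of joint square_key above 0.003 m).
It fails at once if a bystander is lifted, carried or pushed more than 25 mm (distance of any of jar_a, jar_b, jar_c, amber_bottle, beaker, weigh_dish, tweezers from where it was at the start of the episode above 0.025 m).
It fails at once if a standing bystander is tipped over (angle between any of jar_a, jar_b, jar_c, amber_bottle, beaker, weigh_dish, tweezers's own z axis and vertical above 0.6 rad).
It also fails if it takes over 58 s, if anything falls off the work surface, if the arm or the gripper's body presses on something with over 40 N, if the wrist force passes 120 N, or if a joint passes its speed limit or range.

### The arm

A 6-joint arm with a two-finger parallel gripper is mounted at the origin on the work surface. World frame = base frame: x ahead of the robot, y to its left, z up, the work surface at z = 0. Lengths are in m, angles in rad, forces in N, time in s.
With the tool pointing down it reaches from about 0.375 to 0.9 m from the base axis. Payload 3.1 kg.
Tool frame: the origin (TCP) lies on the centre line of the jaws, within the pads' length; the fingertips stand 25 mm ahead of it and the grasp point (between the pads) lies 6 mm ahead of it; z points along the fingers, y is the line along which they close (so a half turn about z gives the same grasp; the last joint's range is limited). The gripper opens to 87 mm and grips with 3 to 60 N. Pads are 19 mm wide; open, the fingers measure 117 mm over their backs; the gripper's body (75 mm by 190 mm) begins 51 mm behind the grasp point.
Start: joints at [0.94, 0.527, 1.433, -0, 1.181, -0.178], TCP at [0.273, 0.562, 0.248] pointing down, gripper open.
Joint ranges: [-3.08, 3.08], [-0.75, 2.2], [0.22, 2.44], [-1.43, 4.57], [0, 2.65], [-2.85, 2.85]. Speed limits (rad/s): [2.79, 2.79, 3.14, 3.14, 3.14, 3.14].

### API

Orientations are given as [roll, pitch, yaw] about the fixed x, y, z axes, in that order (R = Rz(yaw) Ry(pitch) Rx(roll)).
In Python, from bench import env gives the robot as it stands.
- The arm moves only by the tool step_arm, never from a script. Its argument "targets" is a list of rows, each a list of 2 entries, a list of its own where there are three numbers: the shift along the tool's x, y, z in units of 80 mm (1.0 is 80 mm), then the turn, a rotation vector about the tool's x, y, z in units of 0.5 rad (1.0 is 0.5 rad). In form: [[[dx, dy, dz], [ax, ay, az]], ...]. A call has 1 to 10 rows; each row is the pose to reach, as a shift and turn from the pose commanded when the call began, along the tool's axes at that moment; what a row does not reach only later rows make up. A row lasts 1/10 s, in which the tool goes at most 50 mm and 8.59 degrees, less where a joint would pass 70% of its speed; a pose out of reach is approached as far as the arm can. A call with a number of a shift or a turn outside -1 to 1 is refused whole. A call with a gripper value outside its range is refused whole. "gripper" is the opening, from -1 (shut) to 1 (fully open), so that 0 is half open, set as the call begins (left out, the last holds). The fingers move at their own pace and stop on an object; the grip force is fixed at half the most. Time passes only in rows, so rows that repeat a pose let the fingers close. It gives the time, the measured TCP pose, the force, the opening and the grip force at its end, in the units of the state.
- env.state(): the state, without advancing time (a new reading comes with each control period).
- env.capture(name): name is "scene" or "side" or "wrist"; returns (picture, depth): 400x640x3 uint8, red, green, blue; 400x640 float32, m along the optical axis (not along the pixel's ray), 0 where there is no reading.
- env.get_calibration(name): a dict with "mtx" (3x3 intrinsics, pixels), "k1" (the pictures are not rectified: a ray, as slopes to the right and down, at radius r is drawn at 1 + k1 r^2 times it, then the intrinsics apply), "world_from_camera" (4x4, takes a point from camera to world coordinates); the wrist camera has in their place "mount" (4x4, takes a point from camera to tool coordinates, whose origin is the TCP and whose axes are the flange's). Camera axes: x right, y up, looking along -z (the intrinsics and any distortion apply to the point x, -y, -z); pixel columns grow to the right and rows downward; lengths in m; the calibration is good to about 2 mm. A picture is of the moment at which its call begins: read the wrist's pose just before it. get_calibration takes no time and is no camera call.
- env.job_done(): hands the job in; it is judged then, once.
The state is a dict: "t": time; "q": joint angles; "dq": joint speeds; "tau": joint torques, N m; "tcp_pos": TCP position; "tool_rot": TCP orientation; "contact_force": force on the tool from outside, world axes, zero at the start; "wrist_torque": the same for the moment, N m; "gripper_width": opening from 0.0 (shut) to 1.0 (fully open); "grasp_force": force on a finger pad.
Only numpy, scipy, OpenCV 4.12 (cv2) and the standard library are available. Lean on these libraries where they do the work, as an engineer would, in place of code of your own. Each camera call takes 0.05 s, during which the arm holds its last target. There are 200 camera calls.

## Working session

There is one attempt and no reset: what is moved stays moved. The work goes in short steps, Python scripts to look and compute and a tool call to move; the robot and the scene stay as the last step left them, time stands still between calls to the robot, and variables do not carry over. Pictures are saved under pics/ and viewed, at most 10 in all, crops included, and the job is handed in when it is done.

Besides the shell and the picture viewer there is one more tool, called after "Call:" in YAML: its name, and indented under it one key for each argument. step_arm: Moves the arm, as the interface text tells. Shifts and turns lie within -1 to 1; 1 stands for 80 mm of shift or 0.5 rad of turn. Its arguments: {"type":"object","properties":{"targets":{"type":"array"},"gripper":{"type":"number"}},"required":["targets"]}

```bash
mkdir -p pics
cat > h.py <<'E'
import numpy as np, cv2
from scipy.spatial.transform import Rotation as R
from bench import env
def cam(name):
    s=env.state(); p,d=env.capture(name); c=env.get_calibration(name)
    if 'mount' in c:
        T=np.eye(4); T[:3,:3]=R.from_euler('xyz',s['tool_rot']).as_matrix(); T[:3,3]=s['tcp_pos']; W=T@c['mount']
    else: W=np.array(c['world_from_camera'])
    return p,d,np.array(c['mtx']),c['k1'],np.array(W)
def xyz(d,K,k1,W):
    v,u=np.mgrid[:d.shape[0],:d.shape[1]].astype(float)
    X=(u-K[0,2])/K[0,0];Y=(v-K[1,2])/K[1,1]; x,y=X.copy(),Y.copy()
    for _ in range(8):
        f=1+k1*(x*x+y*y); x,y=X/f,Y/f
    P=np.stack([x*d,-y*d,-d,np.ones_like(d)],-1)@W.T
    return P[...,:3]
def shot(name,fn):
    p,d,K,k1,W=cam(name); cv2.imwrite('pics/'+fn+'.png',p[...,::-1]); P=xyz(d,K,k1,W); np.save('pics/'+fn+'.npy',P); return p,d,P
def rel(target):
    s=env.state(); return R.from_euler('xyz',s['tool_rot']).as_matrix().T@(np.array(target)-s['tcp_pos'])/0.08
E
python3 - <<'E'
from h import *
s=env.state(); print(s)
shot('scene','scene0'); shot('side','side0')
a=cv2.imread('pics/scene0.png');b=cv2.imread('pics/side0.png')
E
```

```text
{'t': 0.0, 'q': array([ 9.39530507e-01,  5.28438392e-01,  1.43389449e+00, -1.23237049e-05,
        1.18136683e+00, -1.78483991e-01]), 'dq': array([ 0.00183667,  0.00013088,  0.00082988,  0.00029694,  0.00066377,
       -0.00017159]), 'tau': array([ 2.85709802e-04, -4.40031445e+01, -1.76594692e+01,  6.33283309e-02,
        5.82116819e-02, -1.59759838e-04]), 'tcp_pos': array([0.27298482, 0.56148893, 0.24659111]), 'tool_rot': array([-3.13951705e+00, -3.62871050e-04,  2.68881514e+00]), 'contact_force': array([-0.27383219,  0.819335  ,  0.05107113]), 'wrist_torque': array([ 0.05145105, -0.01003601,  0.01151081]), 'grasp_force': 0.0, 'gripper_width': 0.9981233549193599}
```

View pics/scene0.png

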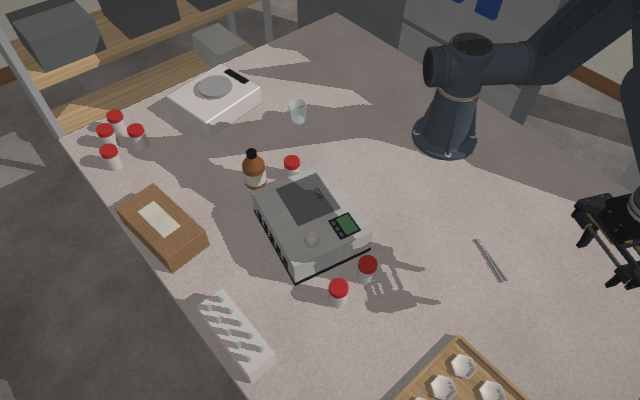

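View pics/side0.png

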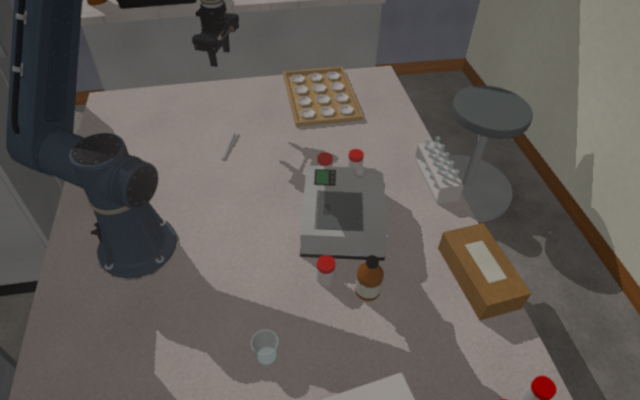

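The scene view shows the analyser around (310,220), its dark cover at about (308,199) with ridges near (320,194), and jars close to its left and right. The side view shows the cover at (342,210). Next I'll locate the deck.

Run:
```python
from h import *
for n in ('scene','side'):
    P=np.load(f'pics/{n}0.npy'); im=cv2.imread(f'pics/{n}0.png')
    u0,v0=(310,200) if n=='scene' else (345,212)
    print(n,P[v0,u0], P[194,320] if n=='scene' else P[210,326])
    m=(abs(P[...,2]-.09)<.008)&(np.hypot(P[...,0]-P[v0,u0,0],P[...,1]-P[v0,u0,1])<.25)
    k,l,st,ce=cv2.connectedComponentsWithStats(m.astype(np.uint8)); m=l==l[v0,u0]
    r=cv2.minAreaRect((P[m][:,:2]*1000).astype(np.float32)); print('deck',m.sum(),r,P[m][:,2].mean()); print(cv2.boxPoints(r))
    g=cv2.cvtColor(im,cv2.COLOR_BGR2GRAY); ref=np.median(g[v0-3:v0+4,u0-3:u0+4]); c=m&(abs(g.astype(int)-ref)<18)
    k,l,st,ce=cv2.connectedComponentsWithStats(c.astype(np.uint8)); c=l==l[v0,u0]
    r=cv2.minAreaRect((P[c][:,:2]*1000).astype(np.float32)); print('cover',c.sum(),r); print(cv2.boxPoints(r))
```

```text
scene [ 0.54425873 -0.02866789  0.08942232] [ 0.51374111 -0.02373207  0.09458762]
deck 6820 ((566.0280151367188, -2.8321380615234375), (264.4237976074219, 221.94461059570312), 77.02021026611328) 0.08977257791043829
[[ 428.19534  -106.740746]
 [ 644.4692   -156.59114 ]
 [ 703.8607    101.07647 ]
 [ 487.58685   150.92686 ]]
cover 1393 ((554.8878173828125, -42.37670135498047), (141.55133056640625, 106.06757354736328), 77.6780776977539)
[[ 487.9719   -100.204346]
 [ 591.59607  -122.839615]
 [ 621.8037     15.450943]
 [ 518.17957    38.086212]]
side [ 0.55842152 -0.0505447   0.09050076] [ 0.51016674 -0.03695065  0.09242031]
deck 5706 ((565.5078735351562, -3.22149658203125), (268.11627197265625, 220.54696655273438), 77.11711883544922) 0.09106545939805587
[[ 428.1208  -109.31864]
 [ 643.1161  -158.49155]
 [ 702.89496  102.87565]
 [ 487.89966  152.04855]]
cover 1272 ((553.980224609375, -42.70252990722656), (138.84031677246094, 104.5294189453125), 77.11354064941406)
[[ 487.5498    -98.7182  ]
 [ 589.44653  -122.030334]
 [ 620.41064    13.313141]
 [ 518.5139     36.625275]]
```

```bash
cat >> h.py <<'E'
yaw=-0.226; O=np.array([.566,-.003,0]); A=R.from_euler('z',yaw).as_matrix()
def w(x,y,z): return O+A@np.array([x,y,z])/1000
def loc(p): return A.T@(np.array(p)-O)*1000
E
python3 - <<'E'
from h import *
np.set_printoptions(precision=3,suppress=True)
print(env.get_calibration('wrist')['mount'])
P=np.load('pics/scene0.npy')
for n,(u,v) in dict(bottle=(252,153),bottleb=(255,168),jarc=(292,162),ja=(368,264),jb=(339,288),dish=(312,238),beaker=(298,105)).items(): print(n,P[v,u],loc(P[v,u]))
# target: tip 60mm above spot
t=w(-46,-40,90+60+25); print(t,rel(t),t-env.state()['tcp_pos'])
E
```

```text
[[-0.     0.955  0.298  0.082]
 [ 1.    -0.     0.     0.001]
 [ 0.     0.298 -0.955 -0.137]
 [ 0.     0.     0.     1.   ]]
bottle [ 0.58  -0.231  0.131] [  64.568 -219.458  130.566]
bottleb [ 0.588 -0.214  0.09 ] [  68.336 -200.674   89.988]
jarc [ 0.486 -0.178  0.072] [ -38.939 -188.642   72.477]
ja [0.556 0.202 0.072] [-55.865 197.858  71.854]
jb [0.652 0.203 0.071] [ 37.521 220.362  71.21 ]
dish [0.621 0.069 0.097] [36.949 82.806 97.037]
beaker [ 0.293 -0.388  0.042] [-179.447 -436.458   41.899]
[ 0.512 -0.032  0.175] [-5.932 -5.359  0.904] [ 0.239 -0.593 -0.072]
```

Call:
step_arm:
  targets:
    - [[-1,-0.9,0],[0,0,0]]
    - [[-1,-0.9,0],[0,0,0]]
    - [[-1,-0.9,0],[0,0,0]]
  gripper: -1

```text
t: 0.4
tcp_pos: [0.3142, 0.4578, 0.2468]
tool_rot: [-3.137, 0.0, 2.686]
contact_force: [0.3, 0.6, -0.5]
gripper_width: 0.811
grasp_force: 0.0
```

Call:
step_arm:
  targets:
    - [[-1,-0.9,0],[0,0,0]]
    - [[-1,-0.9,0],[0,0,0]]
    - [[-1,-0.9,0],[0,0,0]]

```text
t: 0.7
tcp_pos: [0.3552, 0.3591, 0.2472]
tool_rot: [-3.139, 0.0, 2.685]
contact_force: [-0.7, 1.0, 0.6]
gripper_width: 0.538
grasp_force: 0.0
```

Call:
step_arm:
  targets:
    - [[-1,-0.9,0],[0,0,0]]
    - [[-1,-0.9,0],[0,0,0]]
    - [[-1,-0.9,0],[0,0,0]]

```text
t: 1.0
tcp_pos: [0.3964, 0.2602, 0.2475]
tool_rot: [-3.141, 0.001, 2.684]
contact_force: [0.2, 0.5, 0.1]
gripper_width: 0.264
grasp_force: 0.0
```

Call:
step_arm:
  targets:
    - [[-1,-0.9,0],[0,0,0]]
    - [[-1,-0.9,0],[0,0,0]]
    - [[-1,-0.9,0],[0,0,0]]

```text
t: 1.3
tcp_pos: [0.4378, 0.1607, 0.2477]
tool_rot: [3.141, 0.002, 2.684]
contact_force: [-0.8, 0.3, -0.3]
gripper_width: 0.032
grasp_force: 0.0
```

Call:
step_arm:
  targets:
    - [[-1,-0.9,0],[0,0,-0.454]]
    - [[-1,-0.9,0],[0,0,-0.454]]
    - [[-1,-0.9,0],[0,0,-0.454]]
    - [[-1,-0.9,0],[0,0,-0.454]]

```text
t: 1.7
tcp_pos: [0.4767, 0.063, 0.2475]
tool_rot: [3.141, 0.0, 2.912]
contact_force: [-0.9, 0.2, 0.0]
gripper_width: 0.005
grasp_force: 0.0
```

Run:
```python
from h import *
print(rel(w(-70,-40,90+70+25)), rel(w(-46,-40,90+12+25)))
```

```text
[-0.40121084 -1.05369186  0.7798924 ] [-0.70096313 -1.05330429  1.50499475]
```

Call:
step_arm:
  targets:
    - [[-0.4,-1,0.4],[0,0,0]]
    - [[-0.4,-1,0.4],[0,0,0]]
    - [[-0.4,-1,0.4],[0,0,0]]
    - [[-0.4,-1,0.4],[0,0,0]]
    - [[-0.4,-1,0.4],[0,0,0]]

```text
t: 2.2
tcp_pos: [0.4883, -0.0196, 0.2157]
tool_rot: [3.141, -0.001, 2.917]
contact_force: [0.7, -0.3, 0.5]
gripper_width: 0.005
grasp_force: 0.0
```

Run:
```python
from h import *
shot('wrist','w1'); print(env.state()['tcp_pos'])
```

```text
[ 0.48844495 -0.01966146  0.2158551 ]
```

View pics/w1.png

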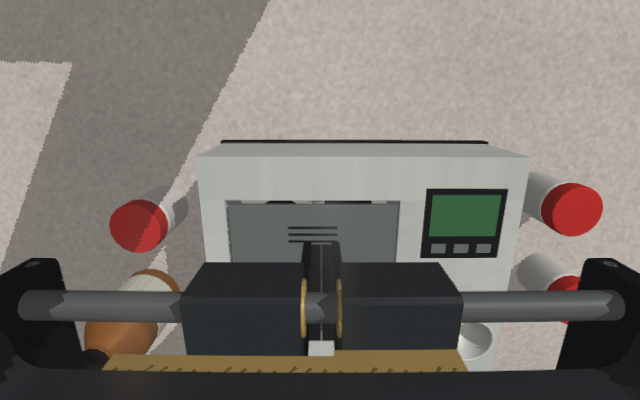

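The wrist view shows the ridges at about (313,233), the cover's front corners at (228,205) and (398,203), and the analyser's front edge along row 155. I'll check those against my frame.

Run:
```python
from h import *
np.set_printoptions(precision=1,suppress=True)
P=np.load('pics/w1.npy')
for n,(u,v) in dict(ridge=(313,233),ridgeL=(289,230),ridgeR=(336,230),cl=(231,207),cr=(395,206),fl=(205,157),fr=(520,157)).items(): print(n,loc(P[v,u]))
print(rel(w(-46,-40,90+8+25)))
```

```text
ridge [-46.6 -38.8  90.1]
ridgeL [-49.5 -58.3  90.8]
ridgeR [-49.6 -20.1  90.9]
cl [ -69.1 -104.1   90.7]
cr [-70.1  26.7  90.6]
fl [-108.9 -121.8   88.8]
fr [-109.9  121.5   90.4]
[-0.3 -0.1  1.2]
```

Call:
step_arm:
  targets:
    - [[-0.3,-0.05,0.5],[0,0,0]]
    - [[-0.3,-0.05,1],[0,0,0]]
    - [[-0.3,-0.05,1],[0,0,0]]
    - [[-0.3,-0.05,1],[0,0,0]]

```text
t: 2.65
tcp_pos: [0.5106, -0.0297, 0.1357]
tool_rot: [3.141, -0.002, 2.917]
contact_force: [-1.1, -0.2, -0.4]
gripper_width: 0.01
grasp_force: 0.0
```

Call:
step_arm:
  targets:
    - [[0,0,0.15],[0,0,0]]
    - [[0,0,0.2],[0,0,0]]
    - [[0,0,0.23],[0,0,0]]
    - [[0,0,0.23],[0,0,0]]

```text
t: 3.05
tcp_pos: [0.5114, -0.0311, 0.1175]
tool_rot: [-3.142, 0.0, 2.916]
contact_force: [0.1, -0.3, -0.8]
gripper_width: 0.006
grasp_force: 0.0
```

Run:
```python
from h import *
s=env.state();print(loc(s['tcp_pos']),s['contact_force'])
```

```text
[-46.95847815 -39.60613678 117.5144937 ] [ 0.07976415 -0.29957199 -0.75474549]
```

Call:
step_arm:
  targets:
    - [[0,0,0.04],[0,0,0]]
    - [[0,0,0.08],[0,0,0]]
    - [[0,0,0.11],[0,0,0]]
    - [[0,0,0.125],[0,0,0]]
    - [[0,0,0.125],[0,0,0]]

```text
t: 3.55
tcp_pos: [0.5118, -0.0313, 0.1091]
tool_rot: [-3.141, 0.002, 2.916]
contact_force: [-3.6, 1.7, 18.1]
gripper_width: 0.005
grasp_force: 8.7
```

Call:
step_arm:
  targets:
    - [[0.3,0,-0.4],[0,0,0]]
    - [[0.8,0,-0.8],[0,0,0]]
    - [[1,0,-1],[0,0,0]]
    - [[1,0,-1],[0,0,0]]
    - [[1,0,-1],[0,0,0]]
    - [[1,0,-1],[0,0,0]]

```text
t: 4.15
tcp_pos: [0.4345, -0.0136, 0.1866]
tool_rot: [-3.142, 0.001, 2.916]
contact_force: [0.1, -0.0, -0.4]
gripper_width: 0.004
grasp_force: 0.0
```

Call:
step_arm:
  targets:
    - [[0.1,0,-0.3],[0,0,0]]
    - [[0.1,0,-0.3],[0,0,0]]
    - [[0.1,0,-0.3],[0,0,0]]
    - [[0.1,0,-0.3],[0,0,0]]
    - [[0.1,0,-0.3],[0,0,0]]
    - [[0.1,0,-0.3],[0,0,0]]

```text
t: 4.75
tcp_pos: [0.4255, -0.0114, 0.2105]
tool_rot: [3.142, -0.001, 2.916]
contact_force: [-0.6, 0.4, 0.0]
gripper_width: 0.001
grasp_force: 0.0
```

Run:
```python
from h import *
shot('wrist','w2'); print(loc(env.state()['tcp_pos']))
```

```text
[-135.02935561  -39.66963803  210.68076142]
```

View pics/w2.png

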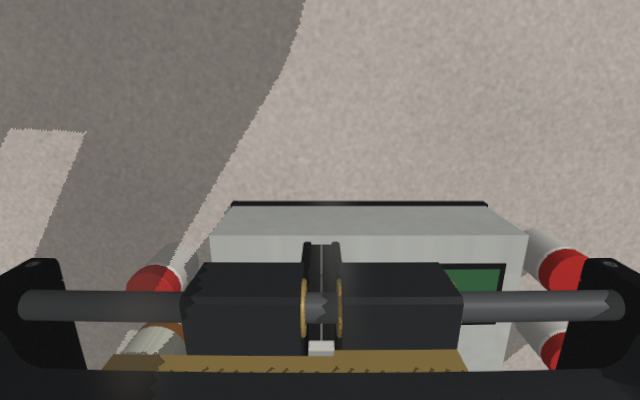

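The well is hidden behind the gripper in this view; only the analyser front (rows 205–260) and part of the display show. The scene camera should be more useful.

Run:
```python
from h import *
p,d,P=shot('scene','s2'); q,d2,P2=shot('side','s3')
a=cv2.resize(p[140:290,230:390],None,fx=2.5,fy=2.5,interpolation=3); b=cv2.resize(q[140:290,280:440],None,fx=2.5,fy=2.5,interpolation=3)
cv2.imwrite('pics/c2.png',np.hstack([a,b])[...,::-1])
```

```text
(no output)
```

View pics/c2.png

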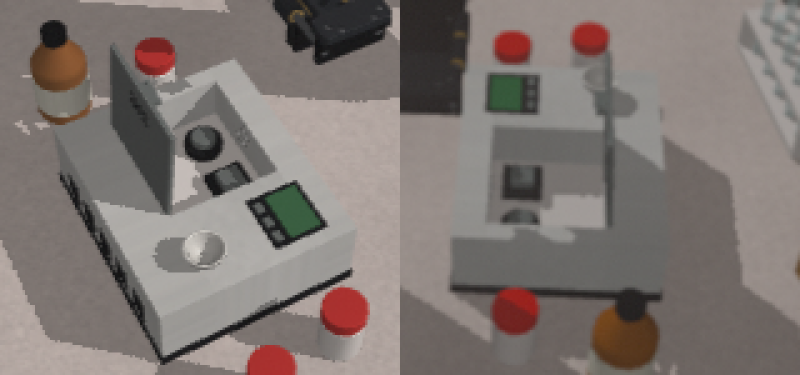

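The cover is open. The round key, at crop (204,143), is on the bottle side, which puts it at y = -72; the square key, at (228,180), is on the display side.

Run:
```python
from h import *
P=np.load('pics/s2.npy')
for u,v in ((204,138),(230,174)): print(loc(P[int(140+v/2.5),int(230+u/2.5)]))
print(rel(w(-40,-72,90+20+25)),rel(w(-40,-72,59+25)))
```

```text
[-36.59205968 -65.68546411  58.58332589]
[-40.59537653  -9.23464019  58.7372227 ]
[-1.18787204 -0.40439376  0.94822191] [-1.18818401 -0.40440206  1.58572183]
```

Call:
step_arm:
  targets:
    - [[-0.5,-0.4,0],[0,0,0]]
    - [[-0.9,-0.4,0.3],[0,0,0]]
    - [[-1,-0.4,0.8],[0,0,0]]
    - [[-1,-0.4,0.8],[0,0,0]]
    - [[-1,-0.4,0.8],[0,0,0]]

```text
t: 5.4
tcp_pos: [0.4949, -0.0599, 0.1466]
tool_rot: [3.141, -0.004, 2.916]
contact_force: [-0.3, 0.0, 0.3]
gripper_width: 0.004
grasp_force: 0.0
```

Call:
step_arm:
  targets:
    - [[-0.19,0,0.2],[0,0,0]]
    - [[-0.19,0,0.5],[0,0,0]]
    - [[-0.19,0,0.7],[0,0,0]]
    - [[-0.19,0,0.74],[0,0,0]]
    - [[-0.19,0,0.74],[0,0,0]]

```text
t: 5.9
tcp_pos: [0.5112, -0.0637, 0.0895]
tool_rot: [-3.141, 0.001, 2.916]
contact_force: [0.5, -0.1, 0.8]
gripper_width: 0.004
grasp_force: 0.0
```

Run:
```python
from h import *
s=env.state();print(loc(s['tcp_pos']),s['contact_force'])
```

```text
[-39.84503901 -71.42443335  89.45248424] [ 0.53090305 -0.09870561  0.76101255]
```

Call:
step_arm:
  targets:
    - [[0,0,0.06],[0,0,0]]
    - [[0,0,0.12],[0,0,0]]
    - [[0,0,0.16],[0,0,0]]
    - [[0,0,0.18],[0,0,0]]
    - [[0,0,0.19],[0,0,0]]
    - [[0,0,0.19],[0,0,0]]
    - [[0,0,0.19],[0,0,0]]

```text
t: 6.6
tcp_pos: [0.5122, -0.0641, 0.076]
tool_rot: [-3.141, 0.004, 2.916]
contact_force: [-2.3, 0.9, 26.0]
gripper_width: 0.006
grasp_force: 12.9
```

Call:
step_arm:
  targets:
    - [[0,0,-0.4],[0,0,0]]
    - [[0,0,-1],[0,0,0]]
    - [[0,0,-1],[0,0,0]]

```text
t: 6.9
tcp_pos: [0.5146, -0.065, 0.1577]
tool_rot: [-3.14, 0.011, 2.916]
contact_force: [1.2, 0.4, -0.3]
gripper_width: 0.004
grasp_force: 0.0
```

Call:
step_arm:
  targets:
    - [[0,0.4,-0.5],[0,0,0]]
    - [[0,0.4,-1],[0,0,0]]
    - [[0,0.4,-1],[0,0,0]]

```text
t: 7.2
tcp_pos: [0.5215, -0.0328, 0.2371]
tool_rot: [-3.141, 0.011, 2.917]
contact_force: [1.1, -0.4, 0.0]
gripper_width: 0.002
grasp_force: 0.0
```

Call:
step_arm:
  targets:
    - [[0,0,-0.5],[0,0,0]]
    - [[0,0,-0.6],[0,0,0]]
    - [[0,0,-0.6],[0,0,0]]
    - [[0,0,-0.6],[0,0,0]]

```text
t: 7.6
tcp_pos: [0.5174, -0.0326, 0.2792]
tool_rot: [3.142, -0.003, 2.915]
contact_force: [0.6, 0.4, 0.3]
gripper_width: 0.007
grasp_force: 0.0
```

Run:
```python
from h import *
s=env.state();print(loc(s['tcp_pos']),s['contact_force'])
p,d,P=shot('side','s4')
L=np.apply_along_axis(loc,1,P.reshape(-1,3)); m=(abs(L[:,1]+40)<60)&(L[:,2]>110)&(L[:,2]<207)&(abs(L[:,0]-55)<60)
print(m.sum(),np.polyfit(L[m][:,2],L[m][:,0],1),L[m].mean(0),np.percentile(L[m],[2,98],axis=0))
for z in range(110,210,20):
    k=m&(abs(L[:,2]-z)<10); print(z,k.sum(),np.median(L[k],0) if k.any() else '')
```

```text
[-40.69826202 -39.78063502 279.18144693] [0.60134378 0.41622105 0.29579653]
89 [-0.13845463 62.66711141] [ 36.69153479 -52.54937295 187.61074658] [[ 26.6550069  -94.44388305 132.91438513]
 [ 43.28867725   4.00853516 206.78670304]]
110 1 [ 44.70094448  17.6958432  112.87621964]
130 4 [ 43.13991428 -94.5640075  134.95446366]
150 10 [ 42.18758862 -84.06492705 149.07891744]
170 11 [ 40.70124162 -68.72237197 170.28317979]
190 17 [ 36.19369853 -53.73441912 196.70560733]
```

Call:
step_arm:
  targets:
    - [[-0.5,0,0],[0,0,0]]
    - [[-1,0,0],[0,0,0]]
    - [[-1,0,0],[0,0,0]]

```text
t: 7.95
tcp_pos: [0.6003, -0.0523, 0.2786]
tool_rot: [-3.141, 0.002, 2.915]
contact_force: [-0.4, -0.3, 0.3]
gripper_width: 0.009
grasp_force: 0.0
```

Call:
step_arm:
  targets:
    - [[-0.57,0,0],[0,0,0]]
    - [[-0.57,0,0],[0,0,0]]
    - [[-0.57,0,0.4],[0,0,0]]
    - [[-0.57,0,0.9],[0,0,0]]
    - [[-0.57,0,0.9],[0,0,0]]
    - [[-0.57,0,0.9],[0,0,0]]

```text
t: 8.55
tcp_pos: [0.6396, -0.0606, 0.2077]
tool_rot: [3.141, -0.004, 2.916]
contact_force: [-0.8, -1.1, 0.2]
gripper_width: 0.008
grasp_force: 0.0
```

Run:
```python
from h import *
s=env.state();l=loc(s['tcp_pos']);print(l,s['contact_force'])
r=88;hx,hz=50,87
for th in (1.5,1.3,1.1,.9,.7,.5,.3,.15,.05):
    x=hx-r*np.cos(th)+3*np.sin(th)+9.5; z=hz+r*np.sin(th)+3*np.cos(th)+25
    print(th,x,z,'tool shift',np.round([(l[0]-x)/80,(l[2]-z)/80],2))
```

```text
[ 84.64828226 -39.60934624 207.70910578] [-0.77904623 -1.05139657  0.17615074]
1.5 56.26761121305431 199.99177042615992 tool shift [0.35 0.1 ]
1.3 38.85077763728789 197.59561680258676 tool shift [0.57 0.13]
1.1 22.2571633947335 191.78703604968305 tool shift [0.78 0.2 ]
0.9 7.148303521063987 182.79759795203051 tool shift [0.97 0.31]
0.7 -5.8734594193219145 170.98568303877028 tool shift [1.13 0.46]
0.5 -16.288988830540195 156.82219508284098 tool shift [1.26 0.64]
0.3 -23.68305042306931 140.8717876535747 tool shift [1.35 0.84]
0.15 -27.063540460950925 128.11686889148484 tool shift [1.4  0.99]
0.05 -28.240085406944992 119.3944176770046 tool shift [1.41 1.1 ]
```

Call:
step_arm:
  targets:
    - [[0.2,0,0.03],[0,0,0]]
    - [[0.35,0,0.08],[0,0,0]]
    - [[0.46,0,0.1],[0,0,0]]
    - [[0.57,0,0.13],[0,0,0]]
    - [[0.68,0,0.16],[0,0,0]]
    - [[0.78,0,0.2],[0,0,0]]
    - [[0.88,0,0.25],[0,0,0]]
    - [[0.97,0,0.31],[0,0,0]]

```text
t: 9.35
tcp_pos: [0.5645, -0.0434, 0.1838]
tool_rot: [-3.142, 0.0, 2.916]
contact_force: [1.3, -0.7, 2.2]
gripper_width: 0.007
grasp_force: 1.3
```

Call:
step_arm:
  targets:
    - [[0.08,0,0.07],[0,0,0]]
    - [[0.16,0,0.15],[0,0,0]]
    - [[0.23,0,0.24],[0,0,0]]
    - [[0.29,0,0.33],[0,0,0]]
    - [[0.34,0,0.43],[0,0,0]]
    - [[0.38,0,0.53],[0,0,0]]
    - [[0.41,0,0.6],[0,0,0]]
    - [[0.43,0,0.67],[0,0,0]]
    - [[0.43,0,0.67],[0,0,0]]

```text
t: 10.25
tcp_pos: [0.5314, -0.0357, 0.1295]
tool_rot: [3.141, -0.001, 2.916]
contact_force: [-0.1, -0.3, 3.2]
gripper_width: 0.002
grasp_force: 1.4
```

Run:
```python
from h import *
s=env.state();l=loc(s['tcp_pos']);print(l,s['contact_force'])
p,d,P=shot('side','s5');q,_,_=shot('scene','s6')
a=cv2.resize(q[120:290,230:390],None,fx=2.5,fy=2.5,interpolation=3); b=cv2.resize(p[120:290,280:440],None,fx=2.5,fy=2.5,interpolation=3)
cv2.imwrite('pics/c5.png',np.hstack([a,b])[...,::-1])
```

```text
[-26.38982993 -39.61657982 129.53961173] [-0.09905249 -0.3129253   3.15610185]
```

View pics/c5.png

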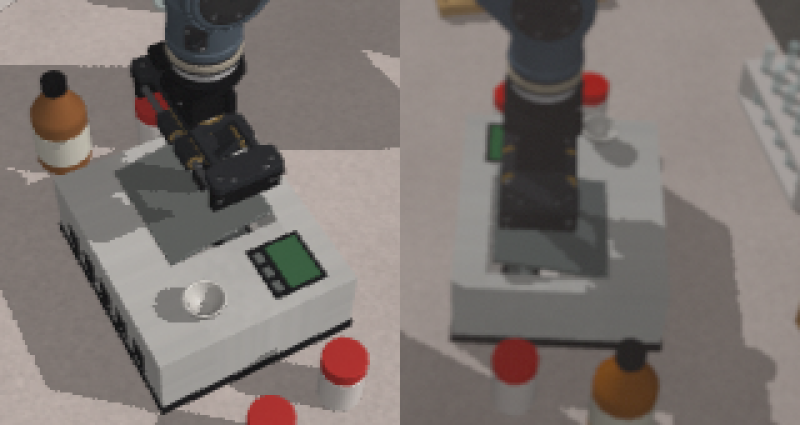

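The cover is being held almost shut under the fingertips with about 3 N. Next I slide forward to the spot while going down, press it in, and release.

Call:
step_arm:
  targets:
    - [[0.06,0,0.02],[0,0,0]]
    - [[0.13,0,0.05],[0,0,0]]
    - [[0.2,0,0.1],[0,0,0]]
    - [[0.23,0,0.14],[0,0,0]]
    - [[0.23,0,0.18],[0,0,0]]
    - [[0.23,0,0.22],[0,0,0]]
    - [[0.23,0,0.25],[0,0,0]]
    - [[0.23,0,0.265],[0,0,0]]
    - [[0.23,0,0.265],[0,0,0]]

```text
t: 11.25
tcp_pos: [0.5125, -0.0313, 0.1094]
tool_rot: [-3.142, -0.003, 2.916]
contact_force: [-2.4, 0.6, 8.4]
gripper_width: 0.008
grasp_force: 4.3
```

Run:
```python
from h import *
s=env.state();print(loc(s['tcp_pos']),s['contact_force'])
```

```text
[-45.75124362 -39.5896782  109.38295207] [-2.41860593  0.6272207   8.36785686]
```

Call:
step_arm:
  targets:
    - [[0,0,0.02],[0,0,0]]
    - [[0,0,0.025],[0,0,0]]
    - [[0,0,0.025],[0,0,0]]

```text
t: 11.55
tcp_pos: [0.5126, -0.0313, 0.1091]
tool_rot: [-3.141, -0.002, 2.916]
contact_force: [-5.6, 0.9, 22.0]
gripper_width: 0.009
grasp_force: 10.9
```

At the hard stop with 22 N. Releasing upwards.

Call:
step_arm:
  targets:
    - [[0,0,-0.1],[0,0,0]]
    - [[0,0,-0.4],[0,0,0]]
    - [[0.4,0,-0.8],[0,0,0]]
    - [[0.9,0,-1],[0,0,0]]
    - [[1,0,-1],[0,0,0]]
    - [[1,0,-1],[0,0,0]]

```text
t: 12.15
tcp_pos: [0.434, -0.0131, 0.187]
tool_rot: [3.141, -0.002, 2.916]
contact_force: [0.0, 0.0, -0.5]
gripper_width: 0.004
grasp_force: 0.0
```

Call:
step_arm:
  targets:
    - [[0.6,0,-0.5],[0,0,0]]
    - [[0.6,0,-0.5],[0,0,0]]
    - [[0.6,0,-0.5],[0,0,0]]
    - [[0.6,0,-0.5],[0,0,0]]
    - [[0.6,0,-0.5],[0,0,0]]
    - [[0.6,0,-0.5],[0,0,0]]
    - [[0.6,0,-0.5],[0,0,0]]

```text
t: 12.85
tcp_pos: [0.3894, -0.0032, 0.2268]
tool_rot: [3.142, -0.0, 2.916]
contact_force: [0.4, -0.6, 0.7]
gripper_width: 0.002
grasp_force: 0.0
```

Run:
```python
from h import *
p,d,P=shot('side','s7');q,_,P2=shot('scene','s8')
for X in (P,P2):
    L=np.apply_along_axis(loc,1,X.reshape(-1,3)); m=(abs(L[:,1]+40)<60)&(L[:,0]>-66)&(L[:,0]<45)&(L[:,2]<250)
    print(m.sum(),np.polyfit(L[m][:,0],L[m][:,2],1),np.percentile(L[m][:,2],[2,50,98]))
a=cv2.resize(q[120:290,230:390],None,fx=2.5,fy=2.5,interpolation=3); b=cv2.resize(p[120:290,280:440],None,fx=2.5,fy=2.5,interpolation=3)
cv2.imwrite('pics/c7.png',np.hstack([a,b])[...,::-1])
```

```text
1405 [-8.53788736e-03  9.12851862e+01] [87.71231472 91.35527273 95.0546681 ]
1513 [-1.26439086e-02  8.97819965e+01] [86.30518674 90.09037428 94.1905672 ]
```

View pics/c7.png

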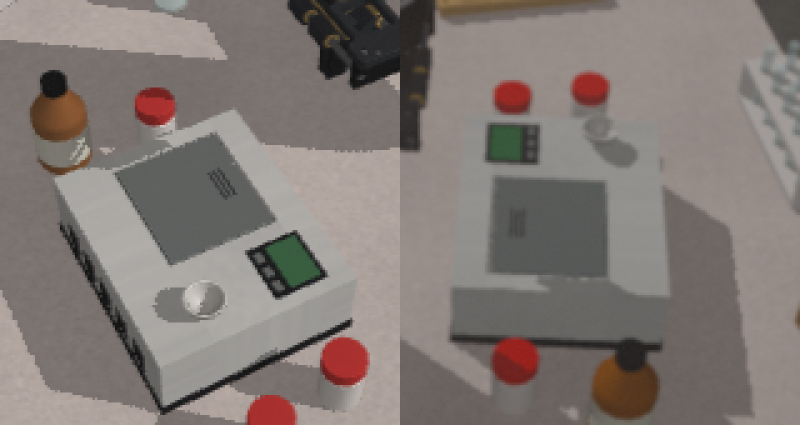

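The cover is flush (deck height about 90 mm, slope about 0.01), and the jars, bottle and dish around it are where they were.

```bash
python3 -c "
from bench import env
print(env.job_done())"
```

```text
the job is handed in; nothing more can be done
None
```

I popped the cover open, pressed the round key fully down, shut and latched the cover flush with the deck without touching the square key, and handed the job in at about 13 s of the 58 s allowed; the final verdict was not shown.

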